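Refit the hotplate's control knob

TASK

The control knob has come off the portable hotplate. First switch the hotplate off: press its push button fully down and let it spring back up. Then take the loose knob, turn it so that its D bore matches the flat of the spindle, push it fully home and keep pressing so that the spindle is pushed down to its stop; finish like that, still holding the knob in the fingers and pressing it down, and leave the other things where they stand.

Things in the scene. Friction and masses are not known exactly. Their poses are not given: they have to be found in the camera images.
- hotplate: White portable electric hotplate, fixed on the hob glass (z = 0), 260 x 260 mm, flat top 70 mm above the glass, round cooking plate (r 80 mm, 12 mm high) on the rear part. Origin: centre of its underside; x to its back, z up. On the front strip of its top, 85 mm in front of the middle: the bare spindle 65 mm to the right (-y), the push button 65 mm to the left (+y).
- off_button_top (a point): Centre of the upper face of the off button: black round push button, 24 mm across, in a 40 mm steel collar, its face 18 mm above the hotplate's top when up. The point moves with the button.
- off_button (a joint): Travel of the off button in m: 0 up, 0.006 fully down. It springs back; fully down takes about 5 N.
- spindle_top (a point): Centre of the top face of the upright steel D spindle, 22 mm above the hotplate's top when out. z up; the flat faces this frame's -x. Diameter 14 mm, flat 3.5 mm from the axis, tip bevelled 2 mm. It can turn, stiffly (0.12 N m), up to 0.9 rad either way from facing its flat squarely to the hotplate's front, and stays as left.
- spindle (a joint): How far the spindle is pressed down, in m: 0 out, 0.005 at its stop. A spring resists: 2 N to start, 8 N at the stop; let go, it comes back up.
- spindle_seat (a point): Point on the spindle's axis, 14 mm below its top face, moving with it: the knob's origin lies here when the knob is fully home. Same axes as spindle_top. With the spindle at its stop the knob's skirt is still 3 mm clear of the hotplate.
- knob: Loose black cooker knob, about 50 g, upright (bore down) on the wood right of the hob (4.6 mm below its glass). Origin: centre of the underside; z up. Round skirt 44 mm across, 20 mm high; on it a bar grip along x, 40 mm long, 16 mm wide, from 20 to 48 mm above the underside; its -x end is drawn out to a pointed nose 27.5 mm from the axis. Thin line on top at the nose end.
- knob_bore (a point): Mouth of the D bore in the middle of the knob's underside (same point and axes as the knob): 14 mm deep, 16 mm across, flat 4.5 mm from the axis on the nose side (-x). It goes onto the spindle one way only, nose on the side of the spindle's flat, to within about 0.1 rad. Fully home, the bore's closed end rests on the spindle's top face.
- mug: Bystander: white mug with a handle, 94 mm tall. Origin: middle of its underside.
- egg_timer: Bystander: round wind-up egg timer, 58 mm wide, 52 mm tall. Origin: middle of its underside.
- spice_jar: Bystander: spice jar with a dark lid, 41 mm wide, 105 mm tall. Origin: middle of its underside.
- teaspoon: Bystander: teaspoon, 132 mm long, lying flat. Origin: middle of its underside.
- garlic: Bystander: bulb of garlic, 50 mm. Origin: middle of its underside.
There are look-alikes about, which are no part of the job. Of the things shaped like the knob, the black one is meant.

How it is judged:
On the way, in this order (a step that is already met when the one before it is completed fails the run):
1. the off button is pressed fully down (value of joint off_button above 0.005 m), for 0.1 s.
2. the off button is let go and is up again (value of joint off_button below 0.001 m), for 0.2 s.
3. the knob is fully home on the spindle (distance between knob and spindle_seat below 0.0035 m and angle between the x axis of knob and the x axis of spindle_seat, either way round below 0.25 rad and angle between knob's own z axis and vertical below 0.12 rad), for 0.2 s.
At the end, for the whole second after the job is handed in: The knob is fully home on the spindle (origin within 3.5 mm of the seat point, upright within 0.12 rad, axes within 0.25 rad), the fingers still hold it (over 1.5 N) and press the spindle down by more than 3.5 mm of its 5 mm; the off button is up (all of step 3 and value of joint spindle above 0.0035 m and contact force between the fingers and knob above 1.5 N and value of joint off_button below 0.001 m); the arm keeps its last pose, push and grip.
It fails at once if the mug is moved by more than 30 mm (distance of mug from where it was at the start of the episode above 0.03 m).
It fails at once if the egg timer is moved by more than 30 mm (distance of egg_timer from where it was at the start of the episode above 0.03 m).
It fails at once if the spice jar is moved by more than 30 mm (distance of spice_jar from where it was at the start of the episode above 0.03 m).
It fails at once if the teaspoon is moved by more than 30 mm (distance of teaspoon from where it was at the start of the episode above 0.03 m).
It fails at once if the garlic is moved by more than 30 mm (distance of garlic from where it was at the start of the episode above 0.03 m).
It also fails if it takes over 53 s, if anything falls off the work surface, if the arm or the gripper's body presses on something with over 40 N, if the wrist force passes 120 N, or if a joint passes its speed limit or range.

ROBOT

A 6-joint arm with a two-finger parallel gripper is mounted at the origin on a cart in front of the work surface, level with it; the furniture and walls round the work are solid. World frame = base frame: x ahead of the robot, y to its left, z up, the work surface at z = 0. Lengths are in m, angles in rad, forces in N, time in s.
With the tool pointing down it reaches from about 0.4 to 0.825 m from the base axis. Payload 7 kg.
Tool frame: the origin (TCP) lies midway between the tips of the shut fingers; the grasp point (between the pads) lies 19 mm behind it; z points along the fingers, y is the line along which they close (so a half turn about z gives the same grasp; the last joint's range is limited). The gripper opens to 88 mm and grips with 3 to 60 N. Pads are 19 mm wide; open, the fingers measure 130 mm over their backs; the gripper's body (78 mm by 193 mm) begins 47 mm behind the grasp point.
Start: joints at [1.493, 0.359, 0.012, 0, -1.224, -0.288], TCP at [0.241, 0.63, 0.227] pointing down, gripper open.
Joint ranges: [-3.07, 3.07], [-1.43, 2.12], [-1.02, 1.25], [-3.03, 1.67], [-3.05, -0], [-3.03, 3.03]. Speed limits (rad/s): [2.39, 2.39, 3.01, 3.14, 3.14, 3.14].

INTERFACE

Orientations are given as [roll, pitch, yaw] about the fixed x, y, z axes, in that order (R = Rz(yaw) Ry(pitch) Rx(roll)).
In Python, from station import telemetry, eyes, ticket, recognise, trace gives the robot as it stands. The module is installed in compiled form; this text tells all that it offers.
- The arm moves only by the tool servo_tool, never from a script. Its argument "series" is a list that holds one entry, the list of rows, each a list of 4 numbers: the shift along the tool's x, y, z in mm, then the turn about the tool's z in rad. In form: [[[x, y, z, roll], ...]]. A call has exactly 10 rows; each row shifts and turns the commanded pose from where the row before left it, along the tool's axes as they then stand; what a row does not reach is not made up. A row lasts 1/12 s, in which the tool goes at most 41.7 mm and 7.16 degrees, less where a joint would pass 70% of its speed; a pose out of reach is approached as far as the arm can. A call is refused whole if a number of a shift passes 41.7 or a number of a turn 0.125, either way. A call with a gripper value outside its range is refused whole. "claw" is the gripper's target within -1 to 1 (shut at 1, half-way at 0, fully open at -1), set as the call begins (left out, the last holds). The fingers move at their own pace and stop on an object; "grip_force" is the grip in N (left out, the last holds). Time passes only in rows, so rows that do not move let the fingers close, or fill a call up. It gives the time, the measured TCP pose, the force, the opening and the grip force at its end, in the units of the state.
- telemetry.get_state(): the state, without advancing time (a new reading comes with each control period).
- eyes.grab_frame(name): name is "side" or "top"; returns the picture (384x512x3 uint8, red, green, blue); there is no depth.
- eyes.calibration(name): a dict with "mtx" (3x3 intrinsics, pixels), "rvec" (rotation vector, rad) and "tvec" (3), from world to camera coordinates, as OpenCV has them. Camera axes: x right, y down, z forward; pixel columns grow to the right and rows downward; lengths in m; the calibration is good to about 2 mm. A picture is of the moment at which its call begins. calibration takes no time and is no camera call.
- ticket.job_done(): hands the job in; it is judged then, once.
Trained networks look in the newest picture that a camera, given by its name, has taken for a name from the list of things; names that differ only in an ending like _2 or _b are one class to them, and where a whole thing is asked for, a point or a joint stands for the part that bears it (a point fixed in the world has none). Each returns a list of dicts, best first, with "conf" (0 to 1); they miss things now and then, are a little off and sometimes report something else, mostly with a low value. They report only what shows in the picture. A call takes as long as a camera call. They do not tell look-alikes from the thing itself.
- recognise(camera, name): "position" ([x, y, z] in m, in world coordinates, good to about 4 mm: the middle of the surface that is visible of it).
- trace(camera, name): "mask" (384x512 bool, what is visible of it).
The state is a dict: "t": time; "q": joint angles; "qd": joint speeds; "joint_efforts": joint torques, N m; "eef_pos": TCP position; "ee_rot": TCP orientation; "force": force on the tool from outside, world axes, zero at the start; "moment": the same for the moment, N m; "width": finger opening in m; "gripper_force": force on a finger pad.
Only numpy, scipy, OpenCV 4.12 (cv2) and the standard library are available. Lean on these libraries where they do the work, as an engineer would, in place of code of your own. Each camera call takes 0.05 s, during which the arm holds its last target. There are 200 camera calls.

## Working session

There is one attempt and no reset: what is moved stays moved. The work goes in short steps, Python scripts to look and compute and a tool call to move; the robot and the scene stay as the last step left them, time stands still between calls to the robot, and variables do not carry over. Pictures are saved under pics/ and viewed, at most 10 in all, crops included, and the job is handed in when it is done.

Besides the shell and the picture viewer there is one more tool, called after "Request:" as a command line: name --argument value ..., lists and objects as JSON in quotes. servo_tool: Moves the arm, as the interface text tells. Its arguments: {"type":"object","properties":{"series":{"type":"array"},"claw":{"type":"number"},"grip_force":{"type":"number"}},"required":["series"]}

```bash
mkdir -p pics; cat > h.py <<'E'
import numpy as np, cv2
from station import telemetry, eyes, ticket, recognise, trace
def cal(c):
    k=eyes.calibration(c); K=np.array(k["mtx"],float); R=cv2.Rodrigues(np.array(k["rvec"],float))[0]; t=np.array(k["tvec"],float).ravel(); return K,R,t
def back(c,uv,z):
    K,R,t=cal(c); o=-R.T@t; uv=np.atleast_2d(np.array(uv,float))
    d=(R.T@np.linalg.inv(K)@np.c_[uv,np.ones(len(uv))].T).T
    return o+d*((z-o[2])/d[:,2])[:,None]
def proj(c,P):
    K,R,t=cal(c); p=(K@(R@np.atleast_2d(P).T+t[:,None])).T; return p[:,:2]/p[:,2:]
def save(c,n,img=None):
    im=eyes.grab_frame(c) if img is None else img
    cv2.imwrite(f"pics/{n}.png",cv2.cvtColor(im,cv2.COLOR_RGB2BGR)); return im
E
python3 - <<'E'
from h import *
a=save("top","t0");b=save("side","s0")
cv2.imwrite("pics/both.png",cv2.resize(cv2.cvtColor(np.vstack([a,b]),cv2.COLOR_RGB2BGR),None,fx=.78,fy=.78))
s=telemetry.get_state();print(s)
for c in("top","side"):
    K,R,t=cal(c);print(c,K[0,0],-R.T@t)
    for n in("hotplate","off_button_top","spindle_top","knob","mug","egg_timer","spice_jar","teaspoon","garlic"):
        print(n,[(np.round(d["position"],3).tolist(),round(d["conf"],2)) for d in recognise(c,n)[:4]])
E
```

```text
{'t': 0.1, 'q': array([ 1.49309126e+00,  3.59337550e-01,  1.11653067e-02, -2.73885052e-04,
       -1.22406421e+00, -2.88115414e-01]), 'qd': array([-0.00059949, -0.00074017,  0.00182614,  0.00154262,  0.001294  ,
        0.00094156]), 'joint_efforts': array([-1.08256121e-03, -5.84162378e+01,  2.93748379e+01,  7.01537713e+00,
        1.01253827e-02, -5.06592801e-05]), 'eef_pos': array([0.24133134, 0.62994288, 0.22571464]), 'ee_rot': array([ 3.14013872e+00, -1.62369923e-04, -3.65913620e-01]), 'force': array([ 0.26781325, -0.30871558,  1.12239305]), 'moment': array([-0.01763889,  0.05080243,  0.03167028]), 'gripper_force': 0.0, 'width': 0.08772095493873289}
top 483.64137211037024 [0.24872353 0.05549144 1.5740075 ]
hotplate [([0.539, 0.194, 0.066], 0.57)]
off_button_top [([0.457, 0.248, 0.09], 0.38)]
spindle_top []
knob [([0.516, -0.148, 0.032], 0.65), ([0.607, -0.022, 0.028], 0.62)]
mug [([0.734, -0.23, 0.039], 0.81)]
egg_timer [([0.367, -0.33, 0.041], 0.8), ([0.436, 0.438, 0.032], 0.52)]
spice_jar []
teaspoon []
garlic []
side 356.67426487243046 [ 0.22983447 -0.86723697  0.4580507 ]
hotplate [([0.53, 0.112, 0.071], 0.66)]
off_button_top []
spindle_top []
knob [([0.684, -0.16, 0.054], 0.74), ([0.515, -0.168, 0.021], 0.66), ([0.601, -0.041, 0.024], 0.64)]
mug [([0.72, -0.245, 0.065], 0.76)]
egg_timer [([0.361, -0.356, 0.031], 0.78)]
spice_jar [([0.685, -0.158, 0.055], 0.75)]
teaspoon [([0.366, -0.192, -0.0], 0.68)]
garlic [([0.431, 0.428, 0.031], 0.47)]
```

View pics/t0.png

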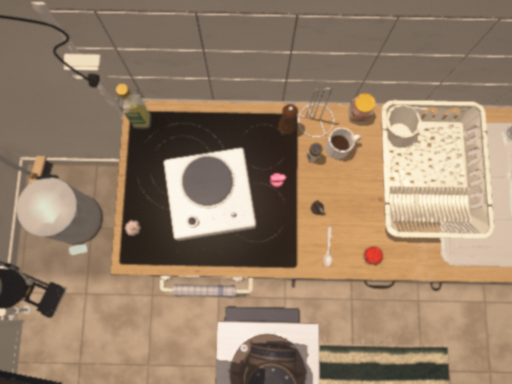

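View pics/s0.png

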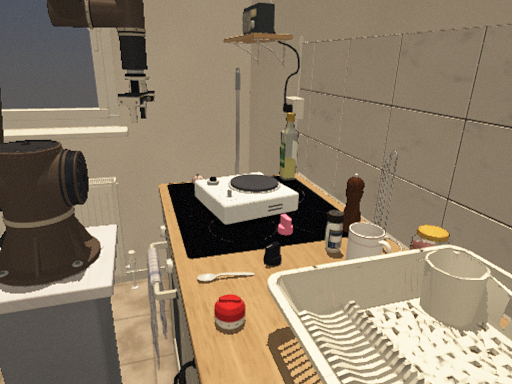

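The top view shows the white hotplate around (210,193), with the button at (192,221) and the spindle at (234,214). The black knob is at (318,208) and its pink look-alike at (278,180). I'll zoom in next.

```bash
cat > m.py <<'E'
from h import *
im=eyes.grab_frame("top")
hp=trace("top","hotplate")[0]["mask"].astype(np.uint8)
g=cv2.cvtColor(im,cv2.COLOR_RGB2GRAY)
w=((im.min(2)>150)).astype(np.uint8); w[:,:150]=0;w[:,270:]=0;w[:140]=0;w[245:]=0
w=cv2.morphologyEx(w,cv2.MORPH_OPEN,np.ones((3,3)))
c=max(cv2.findContours(w,0,1)[0],key=cv2.contourArea)
h=cv2.convexHull(c).reshape(-1,2)
P=back("top",h,.07)[:,:2]
r=cv2.minAreaRect((P*1000).astype(np.float32));print("hot rect",r)
for n in("knob",):
  for d in trace("top",n)[:3]:
    m=d["mask"];ys,xs=np.nonzero(m);print(n,d["conf"],xs.mean(),ys.mean(),m.sum(),im[m].mean(0))
def crop(i,x,y,s,f): return cv2.resize(i[y-s:y+s,x-s:x+s],None,fx=f,fy=f,interpolation=cv2.INTER_CUBIC)
si=eyes.grab_frame("side")
A=np.vstack([np.hstack([crop(im,318,208,14,10),crop(im,234,215,14,10)]),np.hstack([crop(im,192,221,14,10),crop(si,229,193,14,10)])])
save("","zoom",A)
E
python3 m.py
```

```text
hot rect ((548.6992797851562, 196.099365234375), (257.0853271484375, 256.4130859375), 10.460774421691895)
knob 0.71 276.9433962264151 179.5566037735849 106 [229.80188679 130.35849057 146.36792453]
knob 0.66 316.7939393939394 207.74545454545455 165 [97.98787879 77.03030303 60.52727273]
```

View pics/zoom.png

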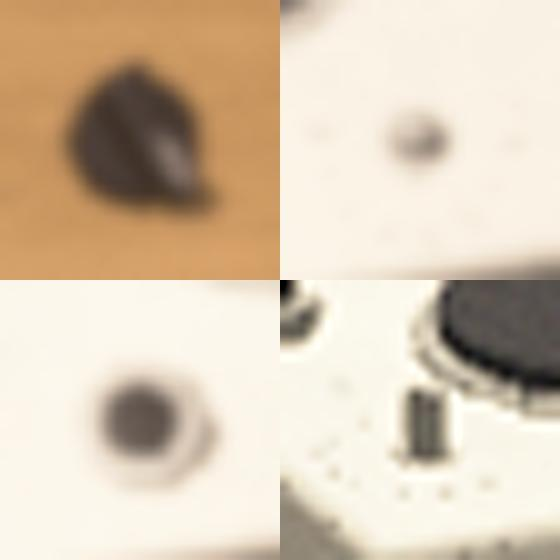

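```bash
cat > k.py <<'E'
from h import *
from scipy.optimize import minimize
ims={c:eyes.grab_frame(c) for c in("top","side")}
a=np.linspace(0,2*np.pi,40)
sk=lambda z:np.c_[22*np.cos(a),22*np.sin(a),0*a+z]
bar=np.array([[20,8],[20,-8],[-16,-8],[-27.5,0],[-16,8]])
bz=lambda z:np.c_[bar,np.full(5,z)]
parts=[np.vstack([sk(0),sk(20)])/1000,np.vstack([bz(20),bz(48)])/1000]
F=8
def rend(c,p,box):
    m=np.zeros((box[3]*F,box[2]*F),np.uint8);cy,sy=np.cos(p[2]),np.sin(p[2]);R=np.array([[cy,-sy,0],[sy,cy,0],[0,0,1]])
    for q in parts:
        u=(proj(c,q@R.T+[p[0],p[1],-.0046])-np.array(box[:2])+.5)*F
        cv2.fillConvexPoly(m,cv2.convexHull(np.round(u*16).astype(np.int32)),255,shift=4)
    return cv2.resize(m,(box[2],box[3]),interpolation=cv2.INTER_AREA)/255.
boxes={"top":(304,194,28,28),"side":(255,235,36,40)}
obs={}
for c,b in boxes.items():
    g=ims[c][b[1]:b[1]+b[3],b[0]:b[0]+b[2]].astype(float).max(2)
    bg=np.percentile(g,80);fg=np.percentile(g,5);obs[c]=np.clip((bg-g)/(bg-fg)*1.15,0,1)
def cost(p,cs):
    return sum(((rend(c,[p[0],p[1],p[2]],boxes[c])-obs[c])**2).sum() for c in cs)
for cs in(("top",),("side",),("top","side")):
    best=min((minimize(lambda v:cost([v[0]/1e3,v[1]/1e3,v[2]/30],cs),[516,-156,y0*30],method="Nelder-Mead",options=dict(initial_simplex=np.array([[516,-156,y0*30],[522,-156,y0*30],[516,-150,y0*30],[516,-156,y0*30+6]]))) for y0 in np.arange(-3,3.2,.4)),key=lambda r:r.fun)
    print(cs,best.x[:2],best.x[2]/30,best.fun)
yaw=np.radians(10.46);R=np.array([[np.cos(yaw),-np.sin(yaw)],[np.sin(yaw),np.cos(yaw)]]);c0=np.array([.5487,.1961])
print("btn from rect",c0+R@[-.085,.065],"pix",back("top",[191.5,220.5],.088)[0],"spin from rect",c0+R@[-.085,-.065],"pix",back("top",[233.4,214.5],.085)[0])
E
python3 k.py
```

```text
Traceback (most recent call last):
  File "k.py", line 24, in <module>
    best=min((minimize(lambda v:cost([v[0]/1e3,v[1]/1e3,v[2]/30],cs),[516,-156,y0*30],method="Nelder-Mead",options=dict(initial_simplex=np.array([[516,-156,y0*30],[522,-156,y0*30],[516,-150,y0*30],[516,-156,y0*30+6]]))) for y0 in np.arange(-3,3.2,.4)),key=lambda r:r.fun)
  File "k.py", line 24, in <genexpr>
    best=min((minimize(lambda v:cost([v[0]/1e3,v[1]/1e3,v[2]/30],cs),[516,-156,y0*30],method="Nelder-Mead",options=dict(initial_simplex=np.array([[516,-156,y0*30],[522,-156,y0*30],[516,-150,y0*30],[516,-156,y0*30+6]]))) for y0 in np.arange(-3,3.2,.4)),key=lambda r:r.fun)
              ~~~~~~~~^^^^^^^^^^^^^^^^^^^^^^^^^^^^^^^^^^^^^^^^^^^^^^^^^^^^^^^^^^^^^^^^^^^^^^^^^^^^^^^^^^^^^^^^^^^^^^^^^^^^^^^^^^^^^^^^^^^^^^^^^^^^^^^^^^^^^^^^^^^^^^^^^^^^^^^^^^^^^^^^^^^^^^^^^^^^^^^^^^^^^^^^^^^^^^^^^^^^^
  File "k.py", line 24, in <lambda>
    best=min((minimize(lambda v:cost([v[0]/1e3,v[1]/1e3,v[2]/30],cs),[516,-156,y0*30],method="Nelder-Mead",options=dict(initial_simplex=np.array([[516,-156,y0*30],[522,-156,y0*30],[516,-150,y0
[... 237 characters left out ...]
])**2).sum() for c in cs)
  File "k.py", line 22, in <genexpr>
    return sum(((rend(c,[p[0],p[1],p[2]],boxes[c])-obs[c])**2).sum() for c in cs)
                 ~~~~^^^^^^^^^^^^^^^^^^^^^^^^^^^^^
  File "k.py", line 13, in rend
    u=(proj(c,q@R.T+[p[0],p[1],-.0046])-np.array(box[:2])+.5)*F
       ~~~~^^^^^^^^^^^^^^^^^^^^^^^^^^^^
  File "h.py", line 10, in proj
    K,R,t=cal(c); p=(K@(R@np.atleast_2d(P).T+t[:,None])).T; return p[:,:2]/p[:,2:]
          ~~~^^^
  File "h.py", line 4, in cal
    k=eyes.calibration(c); K=np.array(k["mtx"],float); R=cv2.Rodrigues(np.array(k["rvec"],float))[0]; t=np.array(k["tvec"],float).ravel(); return K,R,t
ValueError: time passes only in moves, steps and waits
```

Request:
servo_tool --series '[[[0,0,0,0],[0,0,0,0],[0,0,0,0],[0,0,0,0],[0,0,0,0],[0,0,0,0],[0,0,0,0],[0,0,0,0],[0,0,0,0],[0,0,0,0]]]' --claw 1

```text
t: 2.13
eef_pos: [0.2414, 0.6303, 0.2266]
ee_rot: [3.142, 0.0, -0.366]
force: [0.5, -0.2, 0.8]
width: 0.0267
gripper_force: 0.0
```

```bash
sed -i 's/^def cal/import functools\n@functools.cache\ndef cal/' h.py; python3 k.py 2>&1 | tail -5
```

```text
('top',) [ 516.19863801 -156.12906684] 0.6344620643191541 9.802515376559336
('side',) [ 524.22265665 -140.68864642] -0.5984253518218757 358.1403761198609
('top', 'side') [ 518.08893688 -154.93024448] -0.5897810019354907 386.059940460323
btn from rect [0.45331185 0.24458815] pix [0.45468157 0.24391451 0.088     ] spin from rect [0.47691323 0.11674851] pix [0.4765022  0.11481986 0.085     ]
```

Request:
servo_tool --series '[[[26,22,4,0],[26,22,4,0],[26,22,4,0],[26,22,4,0],[26,22,4,0],[26,22,4,0],[26,22,4,0],[26,22,4,0],[26,22,4,0],[26,22,4,0]]]'

```text
t: 3.07
eef_pos: [0.4061, 0.3304, 0.1868]
ee_rot: [-3.141, -0.0, -0.365]
force: [1.0, 0.3, 0.3]
width: 0.0008
gripper_force: 0.0
```

Request:
servo_tool --series '[[[26,22,8,0],[26,22,8,0],[25,20,8,0],[0,0,20,0],[0,0,20,0],[0,0,10,0],[0,0,0,0],[0,0,0,0],[0,0,0,0],[0,0,0,0]]]'

```text
t: 3.9
eef_pos: [0.455, 0.2455, 0.1137]
ee_rot: [-3.14, -0.001, -0.365]
force: [0.1, -0.2, -0.4]
width: 0.0005
gripper_force: 0.0
```

Request:
servo_tool --series '[[[0,0,10,0],[0,0,10,0],[0,0,6,0],[0,0,4,0],[0,0,3,0],[0,0,1,0],[0,0,0,0],[0,0,0,0],[0,0,0,0],[0,0,0,0]]]'

```text
t: 4.73
eef_pos: [0.4551, 0.2452, 0.085]
ee_rot: [-3.139, -0.003, -0.363]
force: [-28.1, -7.6, 73.5]
width: 0.0006
gripper_force: 36.7
```

Request:
servo_tool --series '[[[0,0,-4,0],[0,0,0,0],[0,0,0,0],[0,0,0,0],[0,0,0,0],[0,0,0,0],[0,0,0,0],[0,0,0,0],[0,0,0,0],[0,0,0,0]]]'

```text
t: 5.57
eef_pos: [0.4549, 0.2451, 0.0856]
ee_rot: [-3.14, -0.001, -0.364]
force: [-13.9, -3.1, 38.1]
width: 0.0006
gripper_force: 18.9
```

Request:
servo_tool --series '[[[0,0,-2,0],[0,0,0,0],[0,0,0,0],[0,0,0,0],[0,0,0,0],[0,0,0,0],[0,0,0,0],[0,0,0,0],[0,0,0,0],[0,0,0,0]]]'

```text
t: 6.4
eef_pos: [0.4548, 0.2451, 0.086]
ee_rot: [-3.14, -0.001, -0.365]
force: [-7.7, -0.5, 20.7]
width: 0.0004
gripper_force: 10.3
```

Request:
servo_tool --series '[[[0,0,-2,0],[0,0,0,0],[0,0,0,0],[0,0,0,0],[0,0,0,0],[0,0,0,0],[0,0,0,0],[0,0,0,0],[0,0,0,0],[0,0,0,0]]]'

```text
t: 7.23
eef_pos: [0.4548, 0.2448, 0.0867]
ee_rot: [-3.141, -0.0, -0.366]
force: [0.0, 4.1, 4.0]
width: 0.0002
gripper_force: 2.3
```

Request:
servo_tool --series '[[[0,0,-2,0],[0,0,0,0],[0,0,0,0],[0,0,0,0],[0,0,0,0],[0,0,0,0],[0,0,0,0],[0,0,0,0],[0,0,0,0],[0,0,0,0]]]'

```text
t: 8.07
eef_pos: [0.4547, 0.2446, 0.0886]
ee_rot: [-3.142, -0.0, -0.366]
force: [2.0, 1.9, 3.8]
width: 0.0005
gripper_force: 1.7
```

Request:
servo_tool --series '[[[0,0,-15,0],[0,0,-15,0.125],[0,0,-15,0.125],[0,0,-15,0.125],[0,0,-10,0.125],[0,0,0,0.125],[0,0,0,0.125],[0,0,0,0.125],[0,0,0,0.125],[0,0,0,0.125]]]' --claw -1

```text
t: 8.9
eef_pos: [0.4532, 0.2431, 0.1574]
ee_rot: [3.138, -0.002, -1.498]
force: [-0.1, -0.6, 0.4]
width: 0.0616
gripper_force: 0.0
```

```bash
sed -i 's/p\[1\],-.0046/p[1],0/; s/for cs in(.*/for cs in(("top",),):/; s/,\.088)/,.0926)/; s/,\.085)/,.0916)/' k.py; sed -i 's/,\.07)/,.0746)/' m.py; python3 k.py; python3 m.py
python3 -c "
from h import *
s=telemetry.get_state();print(s['eef_pos'],s['ee_rot'],s['q'],s['force'])"
```

```text
('top',) [ 515.43925569 -155.61880891] 0.6090030206831998 9.571064263066166
btn from rect [0.45331185 0.24458815] pix [0.45404402 0.24333124 0.0926    ] spin from rect [0.47691323 0.11674851] pix [0.47549258 0.11455688 0.0916    ]
hot rect ((560.0726318359375, 134.2534942626953), (254.6681671142578, 131.9949493408203), 10.604883193969727)
knob 0.55 316.9935897435897 207.60897435897436 156 [100.57692308  79.46153846  63.69230769]
knob 0.48 276.4453125 179.96875 128 [229.7265625 133.2578125 149.34375  ]
[0.45418673 0.24415158 0.1581864 ] [ 3.14064594e+00 -7.26303629e-04 -1.48752342e+00] [ 8.74228826e-01  1.55576457e-01 -4.31692226e-01 -1.94959680e-04
 -9.84709768e-01 -7.90848338e-01] [-0.35518678 -0.03130333 -0.03250627]
```

Request:
servo_tool --series '[[[40.3,-2.8,0,0],[40.3,-2.8,0,0],[40.3,-2.8,0,0],[40.3,-2.8,0,0],[40.3,-2.8,0,0],[40.3,-2.8,0,0],[40.3,-2.8,0,0],[40.3,-2.8,0,0],[40.3,-2.8,0,0],[40.3,-2.8,0,0]]]'

```text
t: 10.03
eef_pos: [0.5144, -0.1569, 0.1586]
ee_rot: [3.142, 0.0, -1.488]
force: [1.0, 1.4, 0.6]
width: 0.0876
gripper_force: 0.0
```

Request:
servo_tool --series '[[[0,0,0,0.115],[0,0,0,0.115],[0,0,0,0.115],[0,0,0,0.115],[0,0,10,0.115],[0,0,10,0.115],[0,0,10,0.115],[0,0,10,0.115],[0,0,10,0.125],[0,0,10,0]]]'

```text
t: 10.87
eef_pos: [0.5144, -0.1549, 0.0979]
ee_rot: [3.141, -0.0, -2.54]
force: [-0.4, 0.3, -0.5]
width: 0.0876
gripper_force: 0.0
```

```bash
python3 -c "
from h import *
import numpy as np
s=telemetry.get_state();p=s['eef_pos'];y=s['ee_rot'][2];print(p,s['ee_rot'],s['q'],s['width'])
d=np.array([.5155,-.1557])-p[:2];print('tx',d@[np.cos(y),np.sin(y)],'ty',d@[np.sin(y),-np.cos(y)])
a=eyes.grab_frame('top');b=eyes.grab_frame('side')
f=lambda i,x,y,s:cv2.resize(i[y-s:y+s,x-s:x+s],None,fx=6,fy=6,interpolation=2)
save('','grasp',np.hstack([f(a,318,200,32),f(b,272,245,32)]))"
```

```text
[ 0.51441442 -0.15491748  0.09791045] [ 3.14127541e+00 -3.38720762e-04 -2.53951031e+00] [ 7.24766641e-02  2.56566454e-01 -4.60699626e-01 -1.36176229e-04
 -8.53982838e-01 -1.04110121e+00] 0.08758360353806703
tx -0.0004515044115519445 ty -0.0012597504546411034
```

View pics/grasp.png

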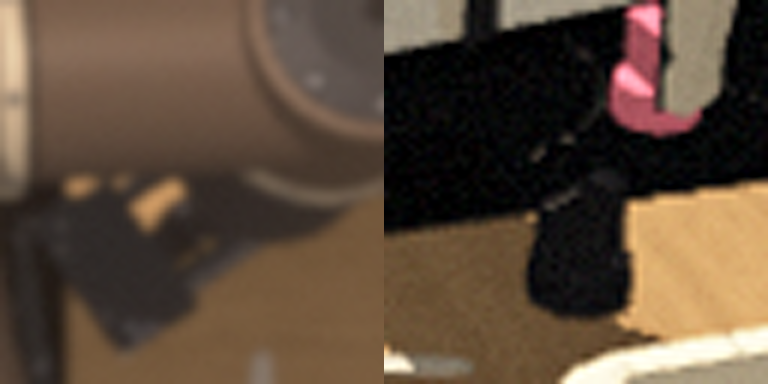

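The top crop shows the gripper over the knob at the expected angle. In the side crop the knob still stands upright, with open fingers above it. I'll go down and grip.

Request:
servo_tool --series '[[[-0.5,-1,12,0],[0,0,12,0],[0,0,12,0],[0,0,12,0],[0,0,10,0],[0,0,8,0],[0,0,5,0],[0,0,2.5,0],[0,0,0,0],[0,0,0,0]]]'

```text
t: 11.8
eef_pos: [0.5159, -0.1555, 0.0253]
ee_rot: [-3.141, 0.0, -2.535]
force: [0.2, -0.2, 0.4]
width: 0.0878
gripper_force: 0.0
```

Request:
servo_tool --series '[[[0,0,0,0],[0,0,0,0],[0,0,0,0],[0,0,0,0],[0,0,0,0],[0,0,0,0],[0,0,0,0],[0,0,0,0],[0,0,0,0],[0,0,0,0]]]' --claw 1 --grip_force 30

```text
t: 12.63
eef_pos: [0.5157, -0.1555, 0.0251]
ee_rot: [-3.142, -0.0, -2.536]
force: [-0.1, 0.2, -0.4]
width: 0.0268
gripper_force: 0.0
```

Request:
servo_tool --series '[[[0,0,0,0],[0,0,0,0],[0,0,0,0],[0,0,0,0],[0,0,0,0],[0,0,0,0],[0,0,-10,0],[0,0,-20,0],[0,0,-25,0],[0,0,-25,0]]]'

```text
t: 13.47
eef_pos: [0.515, -0.1555, 0.1062]
ee_rot: [3.141, -0.001, -2.536]
force: [0.6, 0.2, -0.6]
width: 0.0159
gripper_force: 30.0
```

Request:
servo_tool --series '[[[0,0,-20,0],[0,0,-20,0],[-15.2,30.6,0,0],[-15.2,30.6,0,0],[-15.2,30.6,0,0],[-15.2,30.6,0,0],[-15.2,30.6,0,0],[-15.2,30.6,0,0],[-15.2,30.6,0,0],[-15.2,30.6,0,0]]]'

```text
t: 14.3
eef_pos: [0.4755, 0.1165, 0.146]
ee_rot: [3.142, 0.001, -2.536]
force: [0.9, -0.6, -0.4]
width: 0.0157
gripper_force: 30.0
```

Request:
servo_tool --series '[[[0,0,0,-0.12],[0,0,0,-0.12],[0,0,0,-0.12],[0,0,0,-0.1],[0,0,0,0],[0,0,0,0],[0,0,0,0],[0,0,0,0],[0,0,0,0],[0,0,0,0]]]'

```text
t: 15.13
eef_pos: [0.4762, 0.1149, 0.1451]
ee_rot: [-3.142, -0.0, -2.077]
force: [0.3, 0.5, -0.2]
width: 0.0158
gripper_force: 30.0
```

```bash
python3 -c "
from h import *
s=telemetry.get_state();p=s['eef_pos'];y=s['ee_rot'][2];print(p,s['ee_rot'],s['q'],s['width'])
d=np.array([.4757,.1153])-p[:2];print('tx',d@[np.cos(y),np.sin(y)],'ty',d@[np.sin(y),-np.cos(y)])
print('knob pix expected',proj('side',[p[0],p[1],p[2]-.025]),'spindle top',proj('side',[.4757,.1153,.0966]))
b=eyes.grab_frame('side')
f=lambda i,x,y,s:cv2.resize(i[y-s:y+s,x-s:x+s],None,fx=8,fy=8,interpolation=2)
save('','place',f(b,229,185,32))"
```

```text
[0.4762432  0.11492974 0.14509382] [-3.14159228e+00 -3.65405131e-05 -2.07692586e+00] [ 6.39068638e-01  1.26241103e-01 -5.02033329e-01  1.90698847e-05
 -9.42555020e-01 -1.14520938e+00] 0.015810099635458714
tx -6.0497655102550996e-05 ty 0.0006546013883988757
knob pix expected [[228.14648198 180.14883702]] spindle top [[227.95471414 187.53812369]]
```

View pics/place.png

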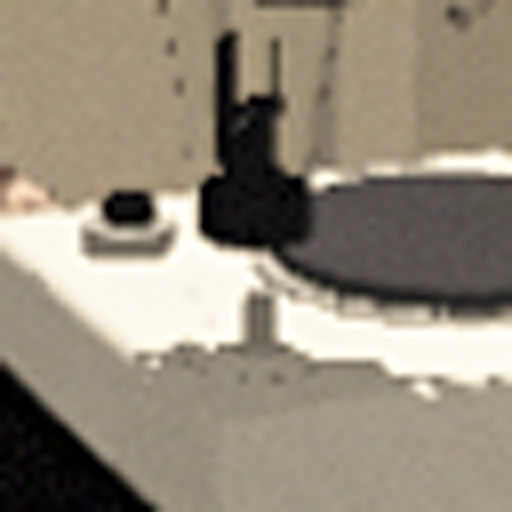

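Request:
servo_tool --series '[[[0,0.5,8,0],[0,0,8,0],[0,0,5,0],[0,0,3,0],[0,0,2,0],[0,0,0,0],[0,0,0,0],[0,0,0,0],[0,0,0,0],[0,0,0,0]]]'

```text
t: 16.02
eef_pos: [0.476, 0.1152, 0.1193]
ee_rot: [-3.141, 0.0, -2.076]
force: [1.4, -2.8, 1.6]
width: 0.0153
gripper_force: 30.0
```

Request:
servo_tool --series '[[[0,0,1,0],[0,0,0,0],[0,0,0,0.08],[0,0,0,0.08],[0,0,0,0.08],[0,0,0,0.08],[0,0,0,0.08],[0,0,0,0.08],[0,0,0,0],[0,0,0,0]]]'

```text
t: 16.85
eef_pos: [0.4762, 0.1156, 0.1181]
ee_rot: [3.142, 0.001, -2.553]
force: [3.4, -1.3, -0.3]
width: 0.0159
gripper_force: 30.0
```

```bash
python3 -c "
from h import *
for i in range(3):
  eyes.grab_frame('top');s=telemetry.get_state();print(s['eef_pos'],s['ee_rot'],s['force'],s['moment'])"
```

```text
[0.47614079 0.11556674 0.11810393] [ 3.14156250e+00  8.47521849e-04 -2.55290597e+00] [ 3.74819009 -0.51066214 -0.56942627] [-0.33210952 -1.61883653  0.031419  ]
[0.4761304  0.11555994 0.11809264] [ 3.14154637e+00  7.42409620e-04 -2.55325959e+00] [ 3.72661503 -1.68110779 -0.15400719] [-0.34074706 -1.60114709  0.03497423]
[0.47612156 0.11554028 0.11813495] [ 3.14157859e+00  7.71418730e-04 -2.55371841e+00] [ 4.11732597 -0.5157438   0.68758517] [-0.25211237 -1.68848568 -0.04811146]
```

Request:
servo_tool --series '[[[-0.8,-0.5,0,0],[0,0,1,0],[0,0,1,0],[0,0,1,0],[0,0,1,0],[0,0,0,0],[0,0,0,0],[0,0,0,0],[0,0,0,0],[0,0,0,0]]]'

```text
t: 17.83
eef_pos: [0.4766, 0.1152, 0.1139]
ee_rot: [3.142, -0.0, -2.556]
force: [1.6, -1.4, -1.5]
width: 0.0158
gripper_force: 30.0
```

```bash
python3 -c "
from h import *
for i in range(3):
  eyes.grab_frame('top');s=telemetry.get_state();print(s['eef_pos'],s['ee_rot'],s['force'],s['moment'],s['width'])"
```

```text
[0.47655504 0.11522086 0.1139671 ] [ 3.14150929e+00 -3.47692353e-04 -2.55586173e+00] [ 1.48630386 -0.82121172 -0.50338588] [-0.10827686 -0.62434885  0.01635262] 0.015952895514117795
[0.47656449 0.11519951 0.11398744] [ 3.14151798e+00 -3.24070736e-04 -2.55585867e+00] [ 0.96481984 -0.49914379 -1.30614782] [-0.07588169 -0.5412946  -0.05637747] 0.015870735908133742
[0.47659102 0.11522692 0.11398719] [ 3.14154425e+00 -3.44590185e-04 -2.55584874e+00] [ 1.12973674 -0.55464743 -1.17989491] [-0.08359218 -0.47127865  0.02321011] 0.01584585444343144
```

Request:
servo_tool --series '[[[-0.3,-0.2,2,0],[0,0,2,0],[0,0,2,0],[0,0,2,0],[0,0,1,0],[0,0,1,0],[0,0,0,0],[0,0,0,0],[0,0,0,0],[0,0,0,0]]]' --grip_force 40

```text
t: 18.82
eef_pos: [0.477, 0.1153, 0.1043]
ee_rot: [3.142, -0.0, -2.556]
force: [-2.6, -0.1, 4.9]
width: 0.0162
gripper_force: 40.0
```

```bash
python3 -c "
from h import *
for i in range(3):
  eyes.grab_frame('top');s=telemetry.get_state();print(s['eef_pos'],s['ee_rot'],s['force'],s['moment'],s['width'])"
```

```text
[0.47699031 0.11524706 0.10429642] [ 3.14157648e+00 -6.71332707e-05 -2.55577343e+00] [-2.48889397 -0.09998848  5.31753882] [-0.00429666  0.87052027  0.00431025] 0.015795556969282285
[0.47702839 0.11527163 0.1043004 ] [-3.14157508e+00  1.09698080e-05 -2.55572287e+00] [-1.8161844  -0.22378474  5.1404132 ] [ 0.02042753  0.84083828 -0.0235354 ] 0.015287299039856508
[0.47701764 0.11523135 0.10427323] [ 3.14158103e+00 -1.39465432e-05 -2.55580070e+00] [-2.609742    0.31826905  5.49136597] [ 0.03746317  0.79999579 -0.02743443] 0.015589762706641825
```

Request:
servo_tool --series '[[[0.2,0.1,1,0],[0,0,1,0],[0,0,0.5,0],[0,0,0,0],[0,0,0,0],[0,0,0,0],[0,0,0,0],[0,0,0,0],[0,0,0,0],[0,0,0,0]]]'

```text
t: 19.8
eef_pos: [0.4771, 0.1153, 0.1024]
ee_rot: [-3.141, 0.001, -2.555]
force: [-3.3, -0.6, 9.6]
width: 0.0157
gripper_force: 40.0
```

```bash
python3 -c "
from h import *
for i in range(3):
  b=eyes.grab_frame('side');s=telemetry.get_state();print(s['eef_pos'],s['ee_rot'],s['force'],s['moment'],s['width'])
f=lambda i,x,y,s:cv2.resize(i[y-s:y+s,x-s:x+s],None,fx=8,fy=8,interpolation=2)
save('','home',f(b,229,185,32))"
```

```text
[0.4770458  0.11526019 0.10235493] [-3.14131744e+00  5.33172018e-04 -2.55549900e+00] [-4.1772692  -0.08077936 11.04818384] [-0.08303857  1.42316136 -0.00366304] 0.015811480541151363
[0.47706674 0.11527547 0.10236517] [-3.14129195e+00  5.53698127e-04 -2.55545283e+00] [-4.60617708 -0.17262998 11.98819899] [-0.0719698   1.51468702 -0.00357967] 0.015752649030265374
[0.47705994 0.11529298 0.1023758 ] [-3.14130855e+00  5.55606213e-04 -2.55547090e+00] [-4.28846955 -0.48818709 10.84758849] [-0.04927683  1.45322136  0.03377588] 0.015618691697657538
```

View pics/home.png

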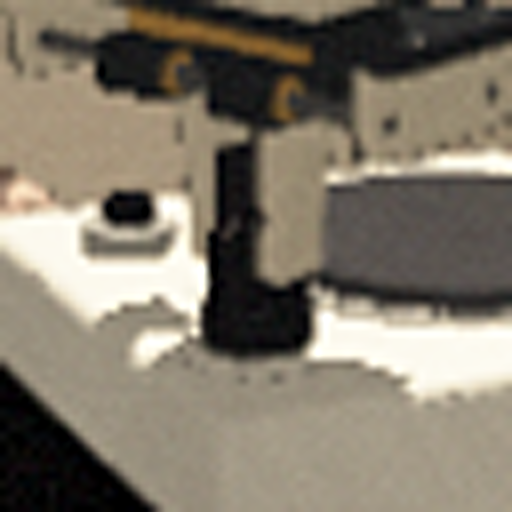

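The side view shows the knob skirt down over the spindle, around (256,330) in the crop and just clear of the hotplate, with the button up. The force is about 11 N at the depth of the spindle's stop, so the knob is seated and I'll hand in.

```bash
python3 -c "
from h import *
print(ticket.job_done())"
```

```text
the job is handed in; nothing more can be done
None
```

The job is handed in, with no verdict returned: I pressed the off button down and it came back up. The knob sits home on the spindle, gripped at 40 N and pressed to the stop with about 11 N.

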